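# Take out the bayonet fuse carrier

### The arm

A 6-joint arm with a two-finger parallel gripper is mounted at the origin on the work surface. World frame = base frame: x ahead of the robot, y to its left, z up, the work surface at z = 0. Lengths are in m, angles in rad, forces in N, time in s.
With the tool pointing down it reaches from about 0.3 to 0.85 m from the base axis. Payload 4.2 kg.
Tool frame: the origin (TCP) lies at the very end of the fingers, on their centre line; the grasp point (between the pads) lies 19 mm behind it (hold_point_z is the distance from the TCP to the grasp point, in m); z points along the fingers, y is the line along which they close (so a half turn about z gives the same grasp; the last joint's range is limited). The gripper opens to 91 mm and grips with 3 to 60 N. Pads are 32 mm wide; open, the fingers measure 118 mm over their backs; the gripper's body (76 mm by 178 mm) begins 60 mm behind the grasp point.
Start: joints at [1.287, 0.32, 1.565, -0, 1.257, -0.02], TCP at [0.15, 0.555, 0.214] pointing down, gripper open.
Joint ranges: [-3.11, 3.11], [-0.84, 2.01], [0.21, 2.61], [-1.34, 4.49], [0.05, 2.63], [-2.56, 2.56]. Speed limits (rad/s): [2.57, 2.57, 3.14, 3.14, 3.14, 3.14].

### API

Orientations are given as a 3x3 rotation matrix whose columns are the frame's x, y, z axes.
In Python, from cell import get_state, read_camera, calibration, finish_job, hold_point_z gives the robot as it stands.
- The arm moves only by the tool arm_command, never from a script. Its argument "steps" is a list of rows, each a list of 7 numbers: the shift along the tool's x, y, z in cm, then the turn, a rotation vector about the tool's x, y, z in rad, then the gripper command: -1 is fully open, 1 is shut, values between are in proportion. A call has 1 to 12 rows; each row shifts and turns the commanded pose from where the row before left it, along the tool's axes as they then stand; what a row does not reach is not made up. A row lasts 1/8 s, in which the tool goes at most 62.5 mm and 10.7 degrees, less where a joint would pass 70% of its speed; a pose out of reach is approached as far as the arm can. A call is refused whole if a number of a shift passes 6.25 or a number of a turn 0.188, either way. A call with a gripper value outside its range is refused whole. The fingers move at their own pace and stop on an object; the grip force is fixed at half the most. Time passes only in rows, so rows that do not move let the fingers close. It gives the time, the measured TCP pose, the force and the opening at its end, in the units of the state.
- get_state(): the state, without advancing time (a new reading comes with each control period).
- read_camera(name): name is "side" or "top"; returns (picture, depth): 420x560x3 uint8, blue, green, red; 420x560 float32, m along the optical axis (not along the pixel's ray), 0 where there is no reading.
- calibration(name): a dict with "fx", "fy", "cx", "cy" (pixels), "k1" (the pictures are not rectified: a ray, as slopes to the right and down, at radius r is drawn at 1 + k1 r^2 times it, then the intrinsics apply), "world_from_camera" (4x4, takes a point from camera to world coordinates). Camera axes: x right, y down, z forward; pixel columns grow to the right and rows downward; lengths in m; the calibration is good to about 2 mm. A picture is of the moment at which its call begins. calibration takes no time and is no camera call.
- finish_job(): hands the job in, once; it reports no verdict.
The state is a dict: "time": time; "q": joint angles; "qd": joint speeds; "joint_torque": joint torques, N m; "eef_pos": TCP position; "eef_rot": TCP orientation; "force": force on the tool from outside, world axes, zero at the start; "moment": the same for the moment, N m; "opening": finger opening in m.
Only numpy, scipy, OpenCV 4.12 (cv2) and the standard library are available. Lean on these libraries where they do the work, as an engineer would, in place of code of your own. Each camera call takes 0.05 s, during which the arm holds its last target. There are 200 camera calls.

### The job

Release the red fuse carrier from the teal bench power supply: press it down against its spring until it bottoms gently, twist it anticlockwise to the open marks and draw it out, never forcing it. Then stand it upright in the empty hole of the wooden stand, flange down on the wood, and let go. Leave the grey spare carrier, the mug and the cutters where they are.

Things in the scene. Friction and masses are not known exactly. Their poses are not given: they have to be found in the camera images.
- carrier: red fuse carrier, about 60 g. Origin on its axis at the underside of its flange (disc 52 mm diameter, 5 mm thick), z up the axis. At the start it is locked in the supply, its x along the supply's x, origin 106 mm above the bench. Below the flange: stem 24 mm diameter to 37 mm down, then a white fuse 10 mm diameter to 72 mm down. More than 22 N between it and the supply breaks it
- carrier_bar (a point): on the carrier's axis, 17 mm above its origin: middle of its upright grip bar, 36 mm long (carrier's x), 14 mm thick (carrier's y: grip across this), rising from the flange's top at 5 mm to 29 mm above the origin
- carrier_lugs (a point): on the carrier's axis at its stem's foot, 37 mm below its origin. Two opposite lugs stick out here along +x and -x, 5 mm high, 6 mm wide, 36 mm over the tips. After unlocking, the lugs leave the holder once the carrier is 17 mm above its locked height, the fuse tip at 52 mm; draw it straight up
- supply: bench power supply, teal case fixed to the bench, 80 mm high, black front with knob at its -x. Origin on the bench under the fuse holder's axis; the case spans x -120 to 80 mm, y -80 to 80 mm about it. White marks on its top, along its x axis, show the locked direction of the carrier's bar; yellow marks, 60 degrees anticlockwise from above, the open one
- holder (a point): centre of the fuse holder's mouth, at the top of its black collar, 86 mm above the bench; stem has 1.5 mm play. A spring lifts the carrier: 3 N locked, 0.3 N more per mm pressed. Its catch frees at 3 to 17 mm of press (unseen, varies), a hard stop comes 2 mm further. Kept between these it turns 60 (53 to 67) degrees anticlockwise, then the spring lifts it 7 mm above its locked height
- stand: wooden stand fixed to the bench, 80 mm (x) x 190 mm (y) x 82 mm high; origin at the centre of its underside. Two upright round holes 42 mm in diameter and 78 mm deep, 50 mm to either side of the centre along its y; the spare stands in the one at -y
- empty_hole (a point): centre of the mouth of the empty hole (at +y of the stand), level with the stand's top, 82 mm above the bench. With the carrier in place its flange lies on the wood, its origin at this point
- spare: grey spare fuse carrier, same shape as the red one, standing in the stand's other hole; leave it
- mug: blue mug, 80 mm diameter, 95 mm high, origin at the centre of its underside; leave it
- cutters: side cutters with red handles, about 115 mm long, 10 mm high, lying on the bench; leave them
Mind the look-alikes: they are no part of the job. Of the things that look like the stand, the larger one is meant.

How it is judged:
On the way:
1. the carrier, still in its holder, is turned to the open marks (angle between the x axis of carrier and the x axis of supply, either way round above 0.87 rad and horizontal distance between carrier and holder below 0.006 m and z of carrier in the frame of supply below 0.118 m), for 0.05 s.
At the end, for the whole second after the job is handed in: the red carrier stands upright (within 0.08 rad) in the empty hole of the stand, within 6 mm of its centre, its flange down on the wood (within 3 mm), at rest and released (horizontal distance between carrier and empty_hole below 0.006 m and z of carrier in the frame of empty_hole between -0.003 and 0.003 m and angle between carrier's own z axis and vertical below 0.08 rad and linear speed of carrier below 0.02 m/s and contact force between the fingers and carrier below 0.1 N); the robot touches nothing.
It fails at once if the carrier is forced against the power supply with more than 22 N (contact force between carrier and supply above 22 N).
It fails at once if the spare carrier is moved more than 15 mm (distance of spare from where it was at the start of the episode above 0.015 m).
It fails at once if the mug is moved more than 20 mm (distance of mug from where it was at the start of the episode above 0.02 m).
It fails at once if the cutters are moved more than 20 mm (distance of cutters from where it was at the start of the episode above 0.02 m).
It also fails if it takes over 51 s, if anything falls off the work surface, if the arm or the gripper's body presses on something with over 40 N, if the wrist force passes 120 N, or if a joint passes its speed limit or range.

## Working session

There is one attempt and no reset: what is moved stays moved. The work goes in short steps, Python scripts to look and compute and a tool call to move; the robot and the scene stay as the last step left them, time stands still between calls to the robot, and variables do not carry over. Pictures are saved under pics/ and viewed, on a budget of 10 in all, crops included, one or two more only if the job needs it, and the job is handed in when it is done.

Besides the shell and the picture viewer there is one more tool, called as name([rows], argument=value, ...), one row to a line, values as JSON. arm_command: Moves the arm, as the interface text tells. Its arguments: {"type":"object","properties":{"steps":{"type":"array","items":{"type":"array","items":{"type":"number"}}}},"required":["steps"]}

```bash
mkdir -p pics; ls
python3 - <<'E'
from cell import *
import cv2,numpy as np
for n in("top","side"):
    p,d=read_camera(n);cv2.imwrite(f"pics/{n}0.png",p);np.savez(f"pics/{n}0.npz",p=p,d=d)
    print(n,calibration(n))
s=get_state();print(s,hold_point_z)
E
```

```text
pics
top {'fx': 381.318366601194, 'fy': 381.318366601194, 'cx': 281.43705671668704, 'cy': 211.51764996212057, 'k1': -0.0008880812466764557, 'world_from_camera': array([[ 0.02017926, -0.99857957,  0.04931159,  0.58254969],
       [-0.99904155, -0.0182233 ,  0.03979805,  0.00647817],
       [-0.0388429 , -0.05006742, -0.99799022,  0.85840039],
       [ 0.        ,  0.        ,  0.        ,  1.        ]])}
side {'fx': 527.0723089673444, 'fy': 527.0723089673444, 'cx': 275.86934029038207, 'cy': 213.30205972753436, 'k1': -0.17911647093506053, 'world_from_camera': array([[-0.95165005, -0.17339127,  0.25356981,  0.38742284],
       [-0.30696939,  0.50591572, -0.80611357,  0.85865782],
       [ 0.0114881 , -0.84497619, -0.53468053,  0.6766988 ],
       [ 0.        ,  0.        ,  0.        ,  1.        ]])}
{'time': 0.1, 'q': array([ 1.28701231e+00,  3.20225709e-01,  1.56554182e+00,  1.33786590e-06,
        1.25744106e+00, -1.99908606e-02]), 'qd': array([ 0.00012396, -0.00251516, -0.00351463, -0.00107941,  0.00081463,
        0.00084824]), 'joint_torque': array([-7.81253239e-04, -4.13337350e+01, -2.32510579e+01,  7.29012885e-02,
        4.21907392e-02, -5.77073160e-05]), 'eef_pos': array([0.14979271, 0.55466867, 0.21321158]), 'eef_rot': array([[-9.65407766e-01,  2.60744393e-01, -4.53669301e-04],
       [ 2.60744786e-01,  9.65406521e-01, -1.55095044e-03],
       [ 3.35736717e-05, -1.61559150e-03, -9.99998694e-01]]), 'force': array([-0.06230718, -0.40250317,  1.0184578 ]), 'moment': array([-0.01382229, -0.01734057, -0.03104506]), 'opening': 0.09115221539344207} 0.0188
```

View pics/top0.png

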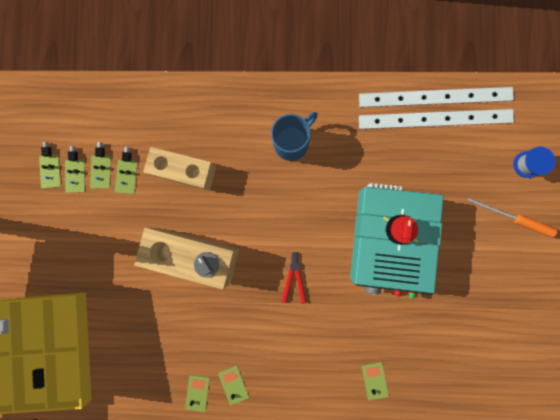

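View pics/side0.png

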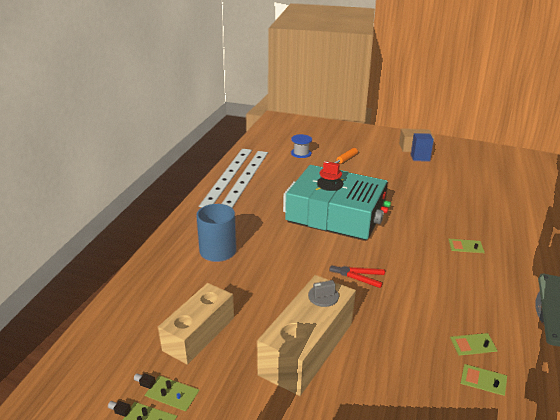

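The top view shows the red carrier at (403,230) on the teal supply, with the supply's knobs towards the bottom of the image (-x). The larger stand is at (186,258), with its empty hole at (160,252) and the spare at (206,264). The side view agrees.

```bash
cat > h.py <<'E'
import numpy as np,cv2
from cell import *
def rays(n,uv):
    c=calibration(n);K=np.array([[c['fx'],0,c['cx']],[0,c['fy'],c['cy']],[0,0,1]])
    r=cv2.undistortPoints(np.asarray(uv,float).reshape(-1,1,2),K,np.array([c['k1'],0,0,0.])).reshape(-1,2)
    T=c['world_from_camera'];return T[:3,3],np.c_[r,np.ones(len(r))]@T[:3,:3].T
def plane(n,uv,z):
    o,d=rays(n,uv);return o+d*((z-o[2])/d[:,2])[:,None]
def cloud(n,d,m):
    v,u=np.nonzero(m&(d>0));o,r=rays(n,np.c_[u,v]);return o+r*d[v,u][:,None]
def hsv(p): return cv2.cvtColor(p,cv2.COLOR_BGR2HSV)
def big(m):
    k,l,s,c=cv2.connectedComponentsWithStats(m.astype(np.uint8));return l==1+np.argmax(s[1:,4])
def red(p):
    h=hsv(p);return ((h[...,0]<6)|(h[...,0]>174))&(h[...,1]>150)&(h[...,2]>60)
def mouse(n): 
    return None
E
python3 - <<'E'
from h import *
for n in("top","side"):
    z=np.load(f"pics/{n}0.npz");p,d=z['p'],z['d'];h=hsv(p)
    win=np.zeros(d.shape,bool)
    if n=="top":win[200:260,370:440]=1
    else:win[155:200,310:350]=1
    m=red(p)&win;P=cloud(n,d,m)
    print(n,"red",len(P),P.min(0),P.max(0),np.histogram(P[:,2],bins=np.arange(.09,.145,.005)))
    F=P[(abs(P[:,2]-.111)<.006)];B=P[P[:,2]>.127]
    for q,t in((F,"flange"),(B,"bar")):
        if len(q)>5:print(t,len(q),cv2.minEnclosingCircle(q[:,:2].astype(np.float32)),cv2.minAreaRect(q[:,:2].astype(np.float32)),np.median(q[:,2]))
    t=(h[...,0]>75)&(h[...,0]<95)&(h[...,1]>90);
    if n=="top":
        t=big(t);P=cloud(n,d,t);P=P[abs(P[:,2]-.08)<.008];print("teal z",np.median(P[:,2]),cv2.minAreaRect(P[:,:2].astype(np.float32)))
        # stand top by depth
        w=np.zeros(d.shape,bool);w[220:295,125:245]=1;P=cloud(n,d,w);P=P[abs(P[:,2]-.082)<.01]
        print("stand",np.median(P[:,2]),cv2.minAreaRect(P[:,:2].astype(np.float32)))
        Q=cloud(n,d,w);Q=Q[(Q[:,2]>.07)]
        # marks
        for nm,lo,hi in(("yel",(22,120,140),(38,255,255)),("wht",(0,0,190),(179,50,255))):
            k=cv2.inRange(h,lo,hi)>0;k&=win;v,u=np.nonzero(k);print(nm,len(u),plane(n,np.c_[u,v],.081)[:,:2].round(3).tolist()[:30])
    mg=(h[...,0]>100)&(h[...,0]<125)&(h[...,1]>90)
E
python3 -c "
import cv2;p=cv2.imread('pics/top0.png')
a=cv2.resize(p[185:300,345:450],None,fx=5,fy=5)
b=cv2.resize(p[220:295,130:240],None,fx=3.5,fy=3.5,interpolation=2)
import numpy as np
c=np.zeros((575,525+b.shape[1]//1,3),np.uint8)
a=a[:575,:];c=c[:, :800];b=cv2.resize(b,(275,188));c[:,:525]=a;c[:188,525:800]=b
cv2.imwrite('pics/c1.png',c)"
```

```text
top red 574 [ 0.56225488 -0.22685287  0.08560794] [ 0.61610568 -0.17675486  0.13874474] (array([  0,   0,   0,  22, 329,  22,  14,  15,  28, 108]), array([0.09 , 0.095, 0.1  , 0.105, 0.11 , 0.115, 0.12 , 0.125, 0.13 ,
       0.135, 0.14 ]))
flange 365 ((0.5897492170333862, -0.20227991044521332), 0.02595365047454834) ((0.5894984602928162, -0.20176392793655396), (0.04995767027139664, 0.049325741827487946), 48.22964096069336) 0.11205944114196698
bar 147 ((0.5897763967514038, -0.20122434198856354), 0.018307622522115707) ((0.5896800756454468, -0.20214340090751648), (0.014388367533683777, 0.03518678992986679), 84.01469421386719) 0.13598373131353836
teal z 0.0812802951964332 ((0.569130539894104, -0.20016832649707794), (0.16003736853599548, 0.198948934674263), 84.62763977050781)
stand 0.08375916900245362 ((0.5224227905273438, 0.2367725968360901), (0.19066749513149261, 0.08034723252058029), 76.59400939941406)
yel 8 [[0.614, -0.17], [0.612, -0.17], [0.612, -0.172], [0.612, -0.174], [0.61, -0.172], [0.61, -0.174], [0.61, -0.176], [0.608, -0.176]]
wht 23 [[0.63, -0.206], [0.631, -0.208], [0.628,
[... 288 characters left out ...]
8], [0.552, -0.2], [0.55, -0.198], [0.55, -0.2]]
side red 302 [ 0.56540226 -0.47738644 -0.00072144] [ 0.6560194  -0.17187139  0.13675809] (array([  0,   0,   0,  37, 109,  32,  26,  34,  42,  21]), array([0.09 , 0.095, 0.1  , 0.105, 0.11 , 0.115, 0.12 , 0.125, 0.13 ,
       0.135, 0.14 ]))
flange 161 ((0.5909993052482605, -0.1988215446472168), 0.02731354534626007) ((0.5898980498313904, -0.19390428066253662), (0.049845095723867416, 0.04437369108200073), 5.3954949378967285) 0.11089197745476465
bar 82 ((0.5918417572975159, -0.19763387739658356), 0.018189609050750732) ((0.5916377902030945, -0.20153716206550598), (0.018350202590227127, 0.035538580268621445), 85.11550903320312) 0.13321380248248393
```

View pics/c1.png

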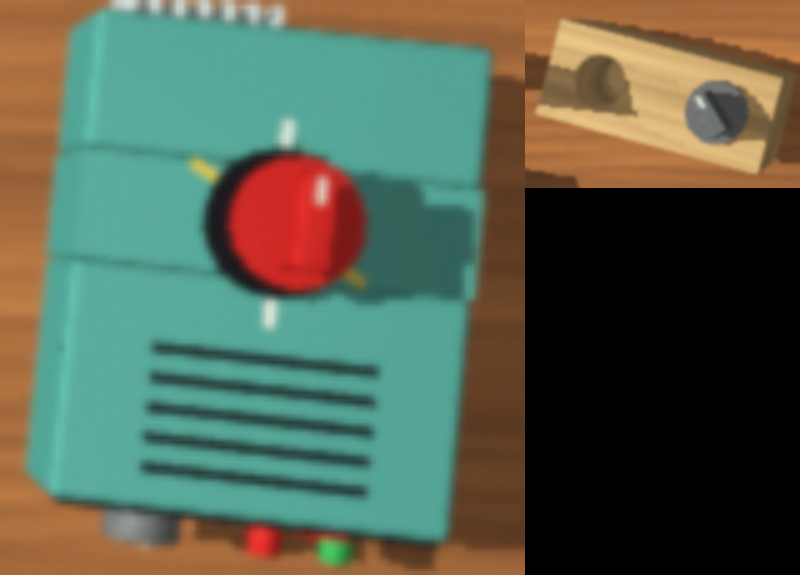

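Estimates from the two views:

| Item | Position (x, y) | Yaw | Check |
|---|---|---|---|
| Carrier | (0.590, -0.202) | -5.4° | Flange, bar, case rectangle and white marks agree within 1–2 mm |
| Stand centre | (0.5224, 0.2368) | – | Size 191x80 mm, as given |
| Empty hole | about (0.534, 0.285) | – | – |

I'll move over first and then turn.

arm_command([
  [-4,-4,0,0,0,0,-1],
  [-4,-4,0,0,0,0,-1],
  [-4,-4,0,0,0,0,-1],
  [-4,-4,0,0,0,0,-1],
  [-4,-4,0,0,0,0,-1],
  [-4,-4,0,0,0,0,-1],
  [-4,-4,0,0,0,0,-1],
  [-4,-4,0,0,0,0,-1],
  [-4,-4,0,0,0,0,-1],
  [-4,-4,0,0,0,0,-1],
  [-4,-4,0,0,0,0,-1],
  [-4,-4,0,0,0,0,-1],
])

```text
time: 1.6
eef_pos: [0.4887, -0.0352, 0.2137]
eef_rot: [[-0.965, 0.261, -0.0], [0.261, 0.965, 0.0], [0.0, 0.0, -1.0]]
force: [1.3, 0.6, -0.5]
opening: 0.0907
```

arm_command([
  [-4,-4,0,0,0,0.18,-1],
  [-4,-4,0,0,0,0.18,-1],
  [-4,-4,0,0,0,0.18,-1],
  [0,0,0,0,0,0.18,-1],
  [0,0,0,0,0,0.18,-1],
  [0,0,0,0,0,0.18,-1],
  [0,0,0,0,0,0.18,-1],
  [0,0,0,0,0,0.18,-1],
  [0,0,0,0,0,0.18,-1],
  [0,0,0,0,0,0.18,-1],
  [0,0,0,0,0,0.18,-1],
  [0,0,0,0,0,0.18,-1],
])

```text
time: 3.1
eef_pos: [0.5441, -0.1915, 0.2134]
eef_rot: [[0.757, 0.653, -0.001], [0.653, -0.757, 0.001], [-0.0, -0.001, -1.0]]
force: [0.1, 0.0, 0.3]
opening: 0.0914
```

arm_command([
  [0,0,0,0,0,0.18,-1],
  [0,0,0,0,0,0.18,-1],
  [0,0,0,0,0,0.18,-1],
  [0,0,0,0,0,0.18,-1],
  [0,0,0,0,0,0,-1],
  [0,0,0,0,0,0,-1],
])

```text
time: 3.85
eef_pos: [0.5443, -0.1916, 0.2137]
eef_rot: [[1.0, 0.0, -0.0], [0.0, -1.0, 0.0], [-0.0, -0.0, -1.0]]
force: [0.1, -0.4, 0.2]
opening: 0.0913
```

```bash
cat >> h.py <<'E'
def go(x,y,z,yaw):
    s=get_state();R=s['eef_rot'];d=R.T@(np.array([x,y,z])-s['eef_pos'])
    from scipy.spatial.transform import Rotation as Ro
    c,n=np.cos(yaw),np.sin(yaw);T=np.array([[c,n,0],[n,-c,0],[0,0,-1]])
    print('t',s['time'],'q6',s['q'][5],'pos',s['eef_pos'].round(4),'d cm',(d*100).round(2),'rot',Ro.from_matrix(R.T@T).as_rotvec().round(3),'F',s['force'].round(1),'M',s['moment'].round(2),'open',s['opening'].round(4))
E
python3 -c "
from h import *
go(.590,-.202,.15,-.094)"
```

```text
Traceback (most recent call last):
  File "h.py", line 22, in go
    print('t',s['time'],'q6',s['q'][5],'pos',s['eef_pos'].round(4),'d cm',(d*100).round(2),'rot',Ro.from_matrix(R.T@T).as_rotvec().round(3),'F',s['force'].round(1),'M',s['moment'].round(2),'open',s['opening'].round(4))
                                                                                                                                                                                                    ^^^^^^^^^^^^^^^^^^
AttributeError: 'float' object has no attribute 'round'
```

arm_command([
  [4.57,1.04,0,0,0,0,-1],
  [0,0,0,0,0,0.094,-1],
  [0,0,3.2,0,0,0,-1],
  [0,0,3.2,0,0,0,-1],
  [0,0,0,0,0,0,-1],
  [0,0,0,0,0,0,-1],
])

```text
time: 4.6
eef_pos: [0.5909, -0.2024, 0.1511]
eef_rot: [[0.995, -0.095, 0.002], [-0.095, -0.995, -0.001], [0.002, 0.0, -1.0]]
force: [-0.0, -0.4, -0.6]
opening: 0.0913
```

```bash
sed -i "s/s\['opening'\].round(4)/s['opening']/" h.py; python3 -c "
from h import *
go(.590,-.202,.1135,-.094)
p,d=read_camera('side');cv2.imwrite('pics/s1.png',cv2.resize(p[100:260,240:440],None,fx=4,fy=3.75)[:600])"
```

```text
t 4.6 q6 1.3177419607752443 pos [ 0.5909 -0.2024  0.1511] d cm [-0.1  -0.03  3.76] rot [ 0.    -0.002 -0.001] F [-0.  -0.4 -0.6] M [-0.04  0.15 -0.01] open 0.09133173098560421
```

View pics/s1.png

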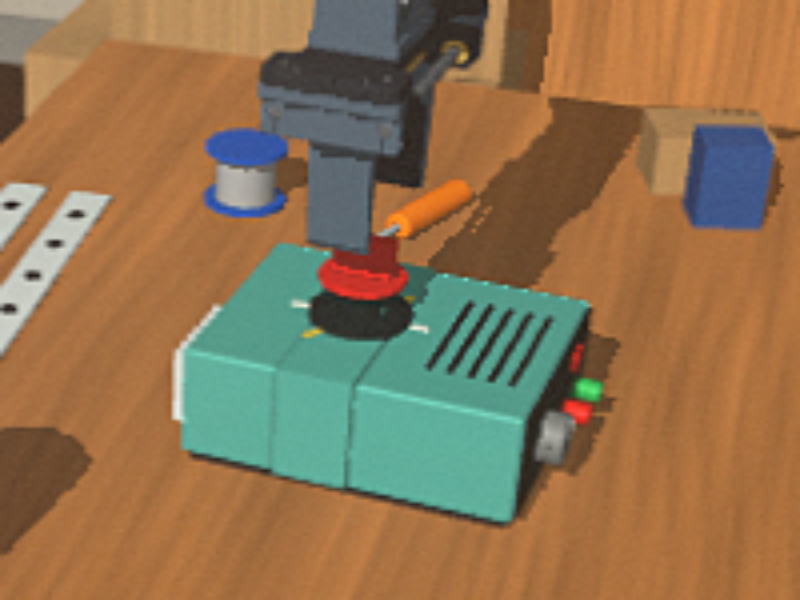

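The fingers straddle the bar: near finger at crop (340,190), bar at (365,250). Next I descend to about 3 mm above the flange and close gently.

arm_command([
  [-0.05,0,2,0,0,0,-1],
  [0,0,1.2,0,0,0,-1],
  [0,0,0.5,0,0,0,-1],
  [0,0,0,0,0,0,-1],
  [0,0,0,0,0,0,0.3],
  [0,0,0,0,0,0,0.5],
  [0,0,0,0,0,0,0.6],
  [0,0,0,0,0,0,0.65],
])

```text
time: 5.65
eef_pos: [0.5896, -0.2021, 0.113]
eef_rot: [[0.995, -0.096, 0.0], [-0.096, -0.995, 0.0], [0.0, -0.0, -1.0]]
force: [-0.1, -0.5, -0.1]
opening: 0.0543
```

arm_command([
  [0,0,0,0,0,0,0.75],
  [0,0,0,0,0,0,0.85],
  [0,0,0,0,0,0,1],
  [0,0,0,0,0,0,1],
  [0,0,0,0,0,0,1],
])

```text
time: 6.28
eef_pos: [0.5896, -0.2021, 0.1129]
eef_rot: [[0.995, -0.096, 0.0], [-0.096, -0.995, 0.0], [0.0, -0.0, -1.0]]
force: [0.5, -0.6, 0.2]
opening: 0.0139
```

```bash
python3 -c "
from h import *
go(.590,-.202,.113,-.094)"
```

```text
t 6.275 q6 1.3183097531336923 pos [ 0.5896 -0.2021  0.1129] d cm [ 0.04 -0.01 -0.01] rot [-0.    -0.    -0.002] F [ 0.5 -0.6  0.2] M [-0.09  0.14 -0.03] open 0.013932652430264762
```

Gripped at 13.9 mm with no side load. The stop can't be nearer than 5 mm, so I press 4 mm first.

arm_command([
  [0,0,0.1,0,0,0,1],
  [0,0,0.1,0,0,0,1],
  [0,0,0.1,0,0,0,1],
  [0,0,0.1,0,0,0,1],
  [0,0,0,0,0,0,1],
])

```text
time: 6.9
eef_pos: [0.5896, -0.2021, 0.109]
eef_rot: [[0.995, -0.096, 0.0], [-0.096, -0.995, 0.0], [0.0, -0.0, -1.0]]
force: [-0.6, -0.6, 3.5]
opening: 0.0138
```

arm_command([
  [0,0,0.05,0,0,0,1],
  [0,0,0.03,0,0,0,1],
])

```text
time: 7.15
eef_pos: [0.5896, -0.2021, 0.1082]
eef_rot: [[0.995, -0.096, 0.0], [-0.096, -0.995, 0.0], [0.0, -0.0, -1.0]]
force: [-0.2, -0.6, 3.6]
opening: 0.0136
```

arm_command([
  [0,0,0.05,0,0,0,1],
  [0,0,0.03,0,0,0,1],
])

```text
time: 7.4
eef_pos: [0.5896, -0.2021, 0.1074]
eef_rot: [[0.995, -0.096, 0.0], [-0.096, -0.995, -0.0], [0.0, -0.0, -1.0]]
force: [-0.5, 0.3, 3.4]
opening: 0.0136
```

arm_command([
  [0,0,0.05,0,0,0,1],
  [0,0,0.0,0,0,0,1],
])

```text
time: 7.65
eef_pos: [0.5896, -0.2021, 0.1068]
eef_rot: [[0.995, -0.096, 0.0], [-0.096, -0.995, 0.0], [0.0, -0.0, -1.0]]
force: [-0.3, 0.3, 4.1]
opening: 0.0136
```

arm_command([
  [0,0,0.05,0,0,0,1],
  [0,0,0.03,0,0,0,1],
])

```text
time: 7.9
eef_pos: [0.5896, -0.2021, 0.1061]
eef_rot: [[0.995, -0.096, 0.0], [-0.096, -0.995, 0.0], [0.0, -0.0, -1.0]]
force: [-0.7, -0.1, 4.1]
opening: 0.0138
```

arm_command([
  [0,0,0.05,0,0,0,1],
  [0,0,0.03,0,0,0,1],
])

```text
time: 8.15
eef_pos: [0.5897, -0.2021, 0.1053]
eef_rot: [[0.995, -0.096, 0.0], [-0.096, -0.995, -0.0], [0.0, -0.0, -1.0]]
force: [-0.2, 1.2, 4.7]
opening: 0.0138
```

arm_command([
  [0,0,0.05,0,0,0,1],
  [0,0,0.03,0,0,0,1],
])

```text
time: 8.4
eef_pos: [0.5897, -0.2021, 0.1045]
eef_rot: [[0.995, -0.096, 0.0], [-0.096, -0.995, -0.0], [0.0, -0.0, -1.0]]
force: [-1.5, 0.5, 5.3]
opening: 0.0136
```

arm_command([
  [0,0,0.05,0,0,0,1],
  [0,0,0.03,0,0,0,1],
])

```text
time: 8.65
eef_pos: [0.5896, -0.202, 0.1036]
eef_rot: [[0.995, -0.096, 0.0], [-0.096, -0.995, 0.0], [0.0, -0.0, -1.0]]
force: [-0.6, 0.0, 5.2]
opening: 0.0139
```

arm_command([
  [0,0,0.05,0,0,0,1],
  [0,0,0.03,0,0,0,1],
])

```text
time: 8.9
eef_pos: [0.5897, -0.2021, 0.1029]
eef_rot: [[0.995, -0.096, 0.0], [-0.096, -0.995, 0.0], [0.0, -0.0, -1.0]]
force: [-1.1, -0.3, 5.1]
opening: 0.0138
```

arm_command([
  [0,0,0.05,0,0,0,1],
  [0,0,0.03,0,0,0,1],
])

```text
time: 9.15
eef_pos: [0.5896, -0.2021, 0.1021]
eef_rot: [[0.995, -0.096, 0.0], [-0.096, -0.995, 0.0], [0.0, -0.0, -1.0]]
force: [-0.7, -0.1, 4.6]
opening: 0.0138
```

arm_command([
  [0,0,0.05,0,0,0,1],
  [0,0,0.03,0,0,0,1],
])

```text
time: 9.4
eef_pos: [0.5897, -0.2021, 0.1013]
eef_rot: [[0.995, -0.096, 0.0], [-0.096, -0.995, 0.0], [0.0, -0.0, -1.0]]
force: [-1.0, 0.3, 5.5]
opening: 0.0135
```

arm_command([
  [0,0,0.05,0,0,0,1],
  [0,0,0.03,0,0,0,1],
])

```text
time: 9.65
eef_pos: [0.5896, -0.2021, 0.1006]
eef_rot: [[0.995, -0.096, 0.0], [-0.096, -0.995, -0.0], [0.0, -0.0, -1.0]]
force: [-1.7, -0.9, 4.8]
opening: 0.0136
```

The force has levelled off near 5 N, so I'll check from the depth image that the carrier is really going down.

Run:
```python
from h import *
go(.59,-.202,.1,-.094)
p,d=read_camera('side');m=red(p);w=np.zeros(d.shape,bool);w[155:205,310:350]=1
P=cloud('side',d,m&w)
P=P[np.linalg.norm(P[:,:2]-[.59,-.202],axis=1)<.03]
print(len(P),np.percentile(P[:,2],[1,5,25,50,75,95,99]).round(4))
z=np.load('pics/side0.npz');Q=cloud('side',z['d'],red(z['p'])&w);Q=Q[np.linalg.norm(Q[:,:2]-[.59,-.202],axis=1)<.03]
for X in(P,Q): print(np.histogram(X[:,2],bins=np.arange(.08,.14,.003)))
cv2.imwrite('pics/s2.png',cv2.resize(p[130:220,280:400],None,fx=6,fy=6))
```

```text
t 9.65 q6 1.318313837424976 pos [ 0.5896 -0.2021  0.1006] d cm [ 0.03 -0.01  0.06] rot [-0.    -0.    -0.002] F [-1.7 -0.9  4.8] M [0.02 0.4  0.05] open 0.013643946128980495
127 [0.0932 0.0949 0.0972 0.0984 0.0995 0.1167 0.1212]
(array([ 0,  0,  0,  0,  8, 45, 54,  3,  3,  2,  3,  2,  1,  6,  0,  0,  0,
        0,  0,  0]), array([0.08 , 0.083, 0.086, 0.089, 0.092, 0.095, 0.098, 0.101, 0.104,
       0.107, 0.11 , 0.113, 0.116, 0.119, 0.122, 0.125, 0.128, 0.131,
       0.134, 0.137, 0.14 ]))
(array([ 0,  0,  0,  0,  0,  0,  0,  0,  7, 30, 95, 21, 11, 24, 15, 23, 17,
       25, 32,  0]), array([0.08 , 0.083, 0.086, 0.089, 0.092, 0.095, 0.098, 0.101, 0.104,
       0.107, 0.11 , 0.113, 0.116, 0.119, 0.122, 0.125, 0.128, 0.131,
       0.134, 0.137, 0.14 ]))
```

View pics/s2.png

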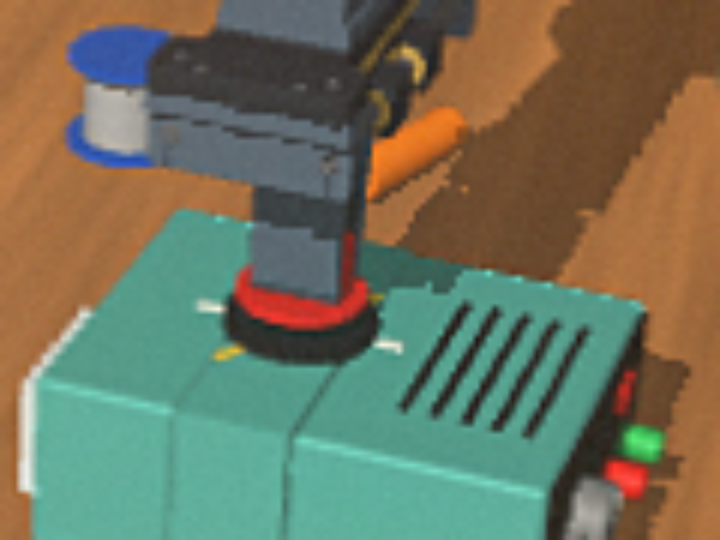

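The picture shows the flange has followed the fingers down about 12 mm, close to the collar, with no slip. I keep pressing.

arm_command([
  [0,0,0.05,0,0,0,1],
  [0,0,0.03,0,0,0,1],
])

```text
time: 9.95
eef_pos: [0.5896, -0.202, 0.0998]
eef_rot: [[0.995, -0.096, 0.0], [-0.096, -0.995, 0.0], [0.0, -0.0, -1.0]]
force: [-1.1, 1.0, 5.6]
opening: 0.0137
```

arm_command([
  [0,0,0.05,0,0,0,1],
  [0,0,0.03,0,0,0,1],
])

```text
time: 10.2
eef_pos: [0.5896, -0.2021, 0.0991]
eef_rot: [[0.995, -0.096, 0.0], [-0.096, -0.995, -0.0], [0.0, -0.0, -1.0]]
force: [-0.7, -0.7, 6.1]
opening: 0.0138
```

arm_command([
  [0,0,0.05,0,0,0,1],
  [0,0,0.03,0,0,0,1],
])

```text
time: 10.45
eef_pos: [0.5897, -0.2021, 0.0983]
eef_rot: [[0.995, -0.096, 0.0], [-0.096, -0.995, -0.0], [0.0, 0.0, -1.0]]
force: [-0.9, -0.1, 6.2]
opening: 0.0135
```

arm_command([
  [0,0,0.05,0,0,0,1],
  [0,0,0.03,0,0,0,1],
])

```text
time: 10.7
eef_pos: [0.5897, -0.2021, 0.0976]
eef_rot: [[0.995, -0.096, 0.0], [-0.096, -0.995, -0.0], [0.0, 0.0, -1.0]]
force: [-1.0, 0.6, 6.1]
opening: 0.0141
```

arm_command([
  [0,0,0.05,0,0,0,1],
  [0,0,0.03,0,0,0,1],
])

```text
time: 10.95
eef_pos: [0.5896, -0.2021, 0.0968]
eef_rot: [[0.995, -0.096, 0.0], [-0.096, -0.995, -0.0], [0.0, 0.0, -1.0]]
force: [-1.4, 0.6, 6.5]
opening: 0.0137
```

arm_command([
  [0,0,0.05,0,0,0,1],
  [0,0,0.03,0,0,0,1],
])

```text
time: 11.2
eef_pos: [0.5897, -0.2021, 0.0961]
eef_rot: [[0.995, -0.096, 0.0], [-0.096, -0.995, -0.0], [0.0, 0.0, -1.0]]
force: [-1.3, -0.7, 7.7]
opening: 0.0137
```

arm_command([
  [0,0,0.04,0,0,0,1],
  [0,0,0.0,0,0,0,1],
])

```text
time: 11.45
eef_pos: [0.5897, -0.2021, 0.0959]
eef_rot: [[0.995, -0.096, 0.001], [-0.096, -0.995, -0.0], [0.001, 0.0, -1.0]]
force: [-1.1, 0.2, 7.8]
opening: 0.014
```

arm_command([
  [0,0,0.04,0,0,0,1],
  [0,0,0.0,0,0,0,1],
])

```text
time: 11.7
eef_pos: [0.5897, -0.2021, 0.0959]
eef_rot: [[0.995, -0.096, 0.001], [-0.096, -0.995, -0.0], [0.001, 0.0, -1.0]]
force: [-2.4, 0.4, 10.1]
opening: 0.0135
```

It bottoms at TCP z = 0.0959 with 10 N. I back off to the middle of the free window (z about 0.0969) and start the twist.

arm_command([
  [0,0,-0.1,0,0,0,1],
  [0,0,-0.07,0,0,0,1],
  [0,0,0,0,0,0,1],
])

```text
time: 12.08
eef_pos: [0.5896, -0.2021, 0.097]
eef_rot: [[0.995, -0.096, 0.0], [-0.096, -0.995, -0.0], [0.0, 0.0, -1.0]]
force: [-0.7, -0.2, 6.3]
opening: 0.0136
```

arm_command([
  [0,0,0,0,0,-0.05,1],
  [0,0,0,0,0,-0.05,1],
])

```text
time: 12.32
eef_pos: [0.5899, -0.2021, 0.097]
eef_rot: [[1.0, 0.005, 0.001], [0.005, -1.0, -0.0], [0.001, 0.0, -1.0]]
force: [-0.6, -0.8, 6.9]
opening: 0.0139
```

```bash
python3 -c "
from h import *
go(.5897,-.2021,.0969,-.094+1.047)"
```

```text
t 12.325 q6 1.2166509590228411 pos [ 0.5899 -0.2021  0.097 ] d cm [-0.02 -0.    0.01] rot [ 0.001 -0.001 -0.948] F [-0.6 -0.8  6.9] M [-0.05  0.33 -0.05] open 0.013862839951368349
```

It turns freely (twisting moment about -0.05 N m), so I continue.

arm_command([
  [0,0,0,0,0,-0.08,1],
  [0,0,0,0,0,-0.08,1],
  [0,0,0,0,0,-0.08,1],
  [0,0,0,0,0,-0.08,1],
])

```text
time: 12.82
eef_pos: [0.5903, -0.2023, 0.0971]
eef_rot: [[0.947, 0.321, 0.002], [0.321, -0.947, -0.0], [0.002, 0.001, -1.0]]
force: [0.3, 0.5, 7.0]
opening: 0.0138
```

```bash
python3 -c "
from h import *
go(.5897,-.2021,.0969,-.094+1.047)"
```

```text
t 12.825 q6 0.895709746997587 pos [ 0.5903 -0.2023  0.0971] d cm [-0.05 -0.03  0.02] rot [ 0.001 -0.001 -0.627] F [0.3 0.5 7. ] M [-0.01  0.18  0.04] open 0.013838799222513437
```

arm_command([
  [0,0,0,0,0,-0.09,1],
  [0,0,0,0,0,-0.09,1],
  [0,0,0,0,0,-0.09,1],
  [0,0,0,0,0,-0.09,1],
  [0,0,0,0,0,-0.09,1],
  [0,0,0,0,0,0,1],
])

```text
time: 13.58
eef_pos: [0.5904, -0.2023, 0.0972]
eef_rot: [[0.715, 0.699, 0.002], [0.699, -0.715, -0.001], [0.001, 0.002, -1.0]]
force: [0.0, -0.5, 6.8]
opening: 0.0139
```

arm_command([
  [0,0,0,0,0,-0.03,1],
  [0,0,0,0,0,-0.03,1],
])

```text
time: 13.82
eef_pos: [0.5904, -0.2023, 0.0972]
eef_rot: [[0.671, 0.741, 0.002], [0.741, -0.671, -0.001], [0.001, 0.002, -1.0]]
force: [-0.3, 0.1, 6.7]
opening: 0.014
```

```bash
python3 -c "
from h import *
go(.5897,-.2021,.0969,-.094+1.047)"
```

```text
t 13.825 q6 0.3872844395062739 pos [ 0.5904 -0.2023  0.0972] d cm [-0.04 -0.06  0.03] rot [ 0.002 -0.001 -0.118] F [-0.3  0.1  6.7] M [-0.04  0.07 -0.01] open 0.01403705684280895
```

Turned 53° so far and still free. I'll go in small steps to about 60°.

arm_command([
  [0,0,0,0,0,-0.03,1],
  [0,0,0,0,0,-0.03,1],
  [0,0,0,0,0,-0.03,1],
  [0,0,0,0,0,-0.03,1],
])

```text
time: 14.32
eef_pos: [0.5904, -0.2023, 0.0972]
eef_rot: [[0.578, 0.816, 0.002], [0.816, -0.578, -0.001], [0.001, 0.002, -1.0]]
force: [0.4, 0.2, 6.7]
opening: 0.0138
```

```bash
python3 -c "
from h import *
go(.5897,-.2021,.0969,-.094+1.047)"
```

```text
t 14.325 q6 0.26734308071627916 pos [ 0.5904 -0.2023  0.0972] d cm [-0.03 -0.07  0.03] rot [ 0.002 -0.001  0.002] F [0.4 0.2 6.7] M [-0.09  0.09  0.04] open 0.01382490053557452
```

arm_command([
  [0,0,0,0,0,-0.02,1],
  [0,0,0,0,0,-0.02,1],
  [0,0,0,0,0,0,1],
])

```text
time: 14.7
eef_pos: [0.5904, -0.2023, 0.0972]
eef_rot: [[0.545, 0.838, 0.002], [0.838, -0.545, -0.001], [0.001, 0.002, -1.0]]
force: [0.7, -0.0, 6.6]
opening: 0.0137
```

```bash
python3 -c "
from h import *
go(.5897,-.2021,.0969,-.094+1.047)"
```

```text
t 14.7 q6 0.22818401200447813 pos [ 0.5904 -0.2023  0.0972] d cm [-0.02 -0.07  0.03] rot [ 0.002 -0.001  0.041] F [ 0.7 -0.   6.6] M [-0.09  0.11 -0.02] open 0.0137056901580354
```

No end stop felt at 62°. I lift slowly, watching that the upward spring force persists past the locked height (TCP z = 0.113).

arm_command([
  [0,0,-0.2,0,0,0,1],
  [0,0,-0.2,0,0,0,1],
  [0,0,-0.2,0,0,0,1],
  [0,0,-0.2,0,0,0,1],
  [0,0,-0.2,0,0,0,1],
  [0,0,-0.2,0,0,0,1],
  [0,0,-0.2,0,0,0,1],
])

```text
time: 15.58
eef_pos: [0.5899, -0.2021, 0.1106]
eef_rot: [[0.546, 0.838, 0.001], [0.838, -0.546, -0.0], [0.0, 0.001, -1.0]]
force: [2.5, 0.2, 2.6]
opening: 0.014
```

arm_command([
  [0,0,-0.1,0,0,0,1],
  [0,0,-0.1,0,0,0,1],
  [0,0,-0.05,0,0,0,1],
])

```text
time: 15.95
eef_pos: [0.5897, -0.2021, 0.1129]
eef_rot: [[0.546, 0.838, 0.0], [0.838, -0.546, 0.0], [0.0, 0.0, -1.0]]
force: [2.6, -0.4, 0.5]
opening: 0.0138
```

There is a side force of +2.6 N in x, so I shift 0.5 mm in +x to relieve it and then lift a little more.

arm_command([
  [0.03,0.04,0,0,0,0,1],
  [0,0,-0.05,0,0,0,1],
  [0,0,0,0,0,0,1],
])

```text
time: 16.32
eef_pos: [0.5898, -0.202, 0.1134]
eef_rot: [[0.545, 0.838, -0.001], [0.838, -0.545, 0.0], [-0.0, -0.001, -1.0]]
force: [2.1, -1.2, 1.7]
opening: 0.0137
```

```bash
python3 -c "
from h import *
go(.5897,-.2021,.0969,-.094+1.047)"
```

```text
t 16.325 q6 0.2285965583770978 pos [ 0.5898 -0.202   0.1134] d cm [-0.01 -0.01  1.65] rot [-0.001  0.     0.041] F [ 2.1 -1.2  1.7] M [-0.32 -0.27 -0.  ] open 0.013735353588579094
```

arm_command([
  [0,0,-0.08,0,0,0,1],
  [0,0,-0.04,0,0,0,1],
  [0,0,0,0,0,0,1],
])

```text
time: 16.7
eef_pos: [0.5898, -0.202, 0.1147]
eef_rot: [[0.546, 0.838, -0.0], [0.838, -0.546, 0.0], [-0.0, -0.0, -1.0]]
force: [1.0, -1.8, 1.2]
opening: 0.0139
```

```bash
python3 -c "
from h import *
go(.5897,-.2021,.0969,-.094+1.047)"
```

```text
t 16.7 q6 0.2286297003781506 pos [ 0.5898 -0.202   0.1147] d cm [-0.01 -0.01  1.78] rot [-0.     0.     0.041] F [ 1.  -1.8  1.2] M [-0.42 -0.14  0.02] open 0.013859779759720317
```

It is 1.8 mm above the locked height with the spring still lifting, so it is unlocked. I draw it on up, checking as I go.

arm_command([
  [0,0,-0.1,0,0,0,1],
  [0,0,-0.1,0,0,0,1],
  [0,0,-0.1,0,0,0,1],
])

```text
time: 17.08
eef_pos: [0.5899, -0.202, 0.1176]
eef_rot: [[0.545, 0.838, -0.001], [0.838, -0.545, 0.0], [-0.0, -0.001, -1.0]]
force: [2.3, -1.5, -0.4]
opening: 0.0139
```

arm_command([
  [0,0,-0.1,0,0,0,1],
  [0,0,-0.1,0,0,0,1],
])

```text
time: 17.32
eef_pos: [0.5899, -0.2019, 0.1196]
eef_rot: [[0.546, 0.838, -0.001], [0.838, -0.546, 0.0], [0.0, -0.001, -1.0]]
force: [0.4, -1.9, -0.4]
opening: 0.0139
```

```bash
python3 -c "
from h import *
go(.5897,-.2021,.0969,-.094+1.047)"
```

```text
t 17.325 q6 0.22862221971982052 pos [ 0.5899 -0.2019  0.1196] d cm [-0.03 -0.    2.27] rot [-0.001 -0.     0.041] F [ 0.4 -1.9 -0.4] M [-0.35 -0.09 -0.05] open 0.01385240496375658
```

arm_command([
  [0,0,-0.15,0,0,0,1],
  [0,0,-0.15,0,0,0,1],
  [0,0,-0.15,0,0,0,1],
  [0,0,-0.15,0,0,0,1],
])

```text
time: 17.82
eef_pos: [0.5899, -0.2019, 0.1257]
eef_rot: [[0.546, 0.838, -0.0], [0.838, -0.546, 0.0], [0.0, -0.001, -1.0]]
force: [0.1, -0.8, -0.7]
opening: 0.0138
```

arm_command([
  [0,0,-0.2,0,0,0,1],
  [0,0,-0.2,0,0,0,1],
  [0,0,-0.2,0,0,0,1],
  [0,0,-0.2,0,0,0,1],
])

```text
time: 18.32
eef_pos: [0.59, -0.2019, 0.1339]
eef_rot: [[0.545, 0.838, -0.0], [0.838, -0.545, 0.0], [0.0, -0.0, -1.0]]
force: [-0.1, -0.3, -0.6]
opening: 0.0137
```

arm_command([
  [0,0,-0.4,0,0,0,1],
  [0,0,-0.6,0,0,0,1],
  [0,0,-1,0,0,0,1],
  [0,0,-2,0,0,0,1],
  [0,0,-3,0,0,0,1],
  [0,0,-3,0,0,0,1],
  [0,0,0,0,0,0,1],
])

```text
time: 19.2
eef_pos: [0.5915, -0.2025, 0.237]
eef_rot: [[0.546, 0.838, 0.006], [0.838, -0.546, -0.002], [0.002, 0.006, -1.0]]
force: [-0.4, 0.0, -1.8]
opening: 0.014
```

Run:
```python
from h import *
go(.534,.2854,.22,-.094+1.087)
z=np.load('pics/top0.npz');p,d=z['p'],z['d'];h=hsv(p)
# grey spare and empty-hole checks, heights given
w=np.zeros(d.shape,bool);w[225:290,180:235]=1
m=w&(h[...,1]<70);P=cloud('top',d,m);P=P[abs(P[:,2]-.089)<.006];print('spare flange',len(P),cv2.minEnclosingCircle(P[:,:2].astype(np.float32)))
w=np.zeros(d.shape,bool);w[225:285,135:185]=1
P=cloud('top',d,w&(d>0));v,u=np.nonzero(w&(d>0));low=(P[:,2]<.072)
q=np.c_[u,v][low];X=plane('top',q,.082);c=np.array([.534,.2854]);k=np.linalg.norm(X[:,:2]-c,axis=1)<.03;X=X[k]
print('hole',len(X),cv2.minEnclosingCircle(X[:,:2].astype(np.float32)),cv2.minAreaRect(X[:,:2].astype(np.float32)),'area r',np.sqrt(len(X)*(.78/381)**2/np.pi))
z=np.load('pics/side0.npz');p,d=z['p'],z['d']
w=np.zeros(d.shape,bool);w[270:400,250:365]=1
P=cloud('side',d,w);P=P[abs(P[:,2]-.082)<.006];print('side stand',np.median(P[:,2]),cv2.minAreaRect(P[:,:2].astype(np.float32)))
p,d=read_camera('side');cv2.imwrite('pics/s3.png',p[60:300,180:500])
```

```text
t 19.2 q6 0.22861469139522483 pos [ 0.5915 -0.2025  0.237 ] d cm [ 37.76 -31.45   1.56] rot [ 0.006 -0.002  0.001] F [-0.4  0.  -1.8] M [-0.1   0.07  0.03] open 0.013957510641109592
spare flange 329 ((0.5106542706489563, 0.1877337396144867), 0.025472810491919518)
hole 279 ((0.5342907309532166, 0.28320276737213135), 0.02008495107293129) ((0.533969521522522, 0.2838152348995209), (0.038788750767707825, 0.036917030811309814), 27.627174377441406) area r 0.019292867973090905
side stand 0.08213790231431217 ((0.5244302153587341, 0.23610970377922058), (0.1942233443260193, 0.08314361423254013), 76.92972564697266)
```

View pics/s3.png

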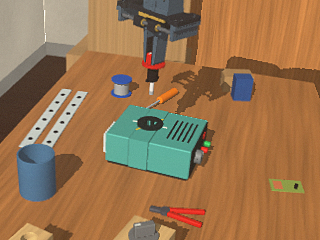

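The carrier is out and hangs straight in the gripper, and the collar is empty. The spare's flange lies within 0.5 mm of where the stand pose puts it, and the hole estimates agree on about (0.5345, 0.285). I carry it across.

arm_command([
  [1.5,-1.25,0,0,0,0,1],
  [3,-2.5,0,0,0,0,1],
  [4,-3.33,0,0,0,0,1],
  [4,-3.33,0,0,0,0,1],
  [4,-3.33,0,0,0,0,1],
  [4,-3.33,0,0,0,0,1],
  [4,-3.33,0,0,0,0,1],
  [4,-3.33,0,0,0,0,1],
  [4,-3.33,0,0,0,0,1],
  [3,-2.5,0,0,0,0,1],
  [1.5,-1.25,0,0,0,0,1],
  [0,0,0,0,0,0,1],
])

```text
time: 20.75
eef_pos: [0.5328, 0.2768, 0.2328]
eef_rot: [[0.544, 0.839, -0.002], [0.839, -0.544, -0.001], [-0.002, -0.001, -1.0]]
force: [0.5, -0.3, -0.3]
opening: 0.0139
```

Run:
```python
from h import *
go(.5345,.285,.175,-.094+1.087)
```

```text
t 20.75 q6 1.0351350100929508 pos [0.5328 0.2768 0.2328] d cm [ 0.79 -0.29  5.78] rot [-0.001  0.002  0.003] F [ 0.5 -0.3 -0.3] M [-0.08  0.1  -0.03] open 0.01392115706676908
```

arm_command([
  [0.79,-0.29,1,0,0,0,1],
  [0,0,2,0,0,0,1],
  [0,0,2,0,0,0,1],
  [0,0,0.7,0,0,0,1],
  [0,0,0,0,0,0,1],
])

```text
time: 21.38
eef_pos: [0.5357, 0.2836, 0.1763]
eef_rot: [[0.546, 0.837, -0.001], [0.837, -0.546, -0.0], [-0.001, -0.001, -1.0]]
force: [0.1, -0.1, -0.8]
opening: 0.0138
```

Run:
```python
from h import *
go(.5345,.285,.175,-.094+1.087)
p,d=read_camera('side');cv2.imwrite('pics/s4.png',cv2.resize(p[220:400,210:390],None,fx=3.3,fy=3.3))
# white fuse: foot position from side view
h=hsv(p);w=np.zeros(d.shape,bool);w[220:370,230:370]=1
P=cloud('side',d,w);r=np.linalg.norm(P[:,:2]-[.5345,.285],axis=1)<.025
for a,b in((.098,.11),(.11,.125),(.134,.16)):
    X=P[r&(P[:,2]>a)&(P[:,2]<b)];print(a,len(X),X[:,:2].min(0),X[:,:2].max(0)) if len(X) else 0
```

```text
t 21.375 q6 1.0460819086071713 pos [0.5357 0.2836 0.1763] d cm [ 0.05 -0.18  0.13] rot [-0.001  0.001 -0.   ] F [ 0.1 -0.1 -0.8] M [-0.11  0.07  0.01] open 0.01383888568024692
0.098 38 [0.53214782 0.28456033] [0.54264174 0.29043687]
0.11 47 [0.53268821 0.28268936] [0.54122808 0.29003517]
0.134 204 [0.52522312 0.26784966] [0.54934891 0.3006107 ]
```

View pics/s4.png

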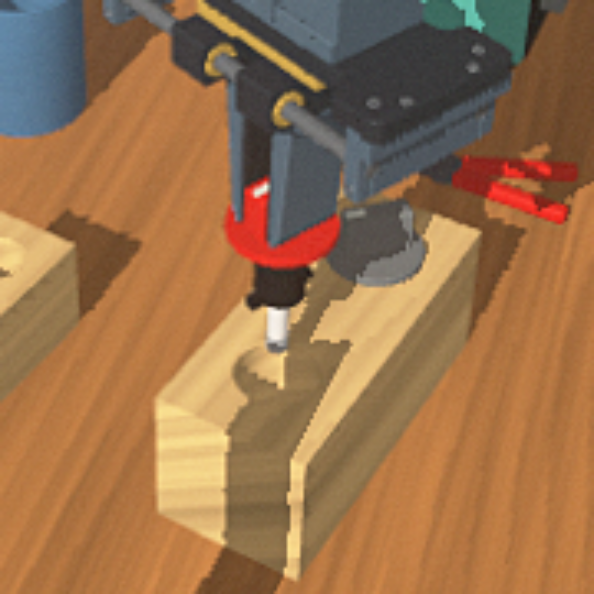

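The fuse tip hangs over the hole at crop (277,345), with the hole around (275,365). I correct by 1–2 mm and lower it.

arm_command([
  [0.05,-0.16,0,0,0,0,1],
  [0,0,0.5,0,0,0,1],
  [0,0,0.7,0,0,0,1],
  [0,0,0.7,0,0,0,1],
  [0,0,0.7,0,0,0,1],
  [0,0,0.7,0,0,0,1],
  [0,0,0.4,0,0,0,1],
])

```text
time: 22.3
eef_pos: [0.5343, 0.2855, 0.1391]
eef_rot: [[0.546, 0.838, -0.001], [0.838, -0.546, -0.0], [-0.001, -0.0, -1.0]]
force: [0.3, 0.2, -1.0]
opening: 0.0137
```

Run:
```python
from h import *
go(.5345,.285,.0895,-.094+1.087)
```

```text
t 22.3 q6 1.048774515572479 pos [0.5343 0.2855 0.1391] d cm [-0.03  0.05  4.96] rot [-0.     0.001  0.001] F [ 0.3  0.2 -1. ] M [-0.12  0.06 -0.07] open 0.013653242017471206
```

arm_command([
  [-0.02,0.02,0.3,0,0,0,1],
  [0,0,0.3,0,0,0,1],
  [0,0,0.3,0,0,0,1],
  [0,0,0.3,0,0,0,1],
  [0,0,0.3,0,0,0,1],
  [0,0,0.2,0,0,0,1],
])

```text
time: 23.05
eef_pos: [0.5345, 0.2853, 0.1225]
eef_rot: [[0.546, 0.838, -0.0], [0.838, -0.546, -0.0], [-0.0, -0.0, -1.0]]
force: [0.5, -0.3, -2.2]
opening: 0.0139
```

arm_command([
  [0,0,0.3,0,0,0,1],
  [0,0,0.3,0,0,0,1],
  [0,0,0.3,0,0,0,1],
])

```text
time: 23.42
eef_pos: [0.5346, 0.2853, 0.1135]
eef_rot: [[0.546, 0.838, 0.0], [0.838, -0.546, 0.0], [0.0, -0.0, -1.0]]
force: [-0.2, 0.5, -0.5]
opening: 0.0139
```

The lugs are inside the hole with no contact. On down to about 3 mm above seating.

arm_command([
  [0,0,0.3,0,0,0,1],
  [0,0,0.3,0,0,0,1],
  [0,0,0.3,0,0,0,1],
  [0,0,0.3,0,0,0,1],
  [0,0,0.3,0,0,0,1],
  [0,0,0.3,0,0,0,1],
  [0,0,0.2,0,0,0,1],
  [0,0,0.1,0,0,0,1],
])

```text
time: 24.42
eef_pos: [0.5346, 0.2854, 0.0926]
eef_rot: [[0.546, 0.838, -0.0], [0.838, -0.546, 0.0], [0.0, -0.0, -1.0]]
force: [-0.3, -0.1, -1.0]
opening: 0.0135
```

arm_command([
  [0,0,0.1,0,0,0,1],
  [0,0,0.1,0,0,0,1],
])

```text
time: 24.68
eef_pos: [0.5346, 0.2854, 0.0908]
eef_rot: [[0.546, 0.838, 0.0], [0.838, -0.546, 0.0], [0.0, 0.0, -1.0]]
force: [-0.8, 0.1, -1.6]
opening: 0.0139
```

arm_command([
  [0,0,0.06,0,0,0,1],
  [0,0,0.06,0,0,0,1],
  [0,0,0.03,0,0,0,1],
])

```text
time: 25.05
eef_pos: [0.5346, 0.2854, 0.0892]
eef_rot: [[0.545, 0.838, 0.0], [0.838, -0.545, 0.0], [0.0, -0.0, -1.0]]
force: [-0.5, -0.1, -0.8]
opening: 0.0142
```

arm_command([
  [0,0,0.05,0,0,0,1],
  [0,0,0,0,0,0,1],
])

```text
time: 25.3
eef_pos: [0.5346, 0.2854, 0.0889]
eef_rot: [[0.546, 0.838, 0.0], [0.838, -0.546, 0.0], [0.0, 0.0, -1.0]]
force: [0.2, 1.0, 0.1]
opening: 0.0134
```

The flange is touching down (TCP z = 0.0889 as expected, weight taken off). I release and retreat straight up.

arm_command([
  [0,0,0,0,0,0,0.6],
  [0,0,0,0,0,0,0.4],
  [0,0,0,0,0,0,0],
  [0,0,0,0,0,0,-0.3],
  [0,0,-0.5,0,0,0,-0.3],
  [0,0,-2,0,0,0,-0.3],
  [0,0,-4,0,0,0,-0.3],
  [0,0,-5,0,0,0,-0.3],
  [-5,0,0,0,0,0,-0.3],
  [-5,0,0,0,0,0,-0.3],
  [-5,0,0,0,0,0,-0.3],
  [0,0,0,0,0,0,-0.3],
])

```text
time: 26.8
eef_pos: [0.4508, 0.1576, 0.2044]
eef_rot: [[0.548, 0.837, -0.0], [0.837, -0.548, -0.0], [-0.0, -0.0, -1.0]]
force: [0.4, 0.2, -0.4]
opening: 0.0589
```

Run:
```python
from h import *
go(.5345,.285,.0895,-.094+1.087)
for n in('top','side'):
    p,d=read_camera(n);P=cloud(n,d,red(p));P=P[(np.linalg.norm(P[:,:2]-[.5345,.285],axis=1)<.04)&(P[:,2]>.07)]
    F=P[abs(P[:,2]-.087)<.006];B=P[P[:,2]>.104]
    for q,t in((F,'flange'),(B,'bar')):
        if len(q)>5: print(n,t,len(q),np.median(q[:,2]),cv2.minEnclosingCircle(q[:,:2].astype(np.float32)))
    cv2.imwrite(f'pics/{n}5.png',p)
```

```text
t 26.8 q6 0.8919526214716833 pos [0.4508 0.1576 0.2044] d cm [15.25  0.03 11.48] rot [-0.     0.    -0.002] F [ 0.4  0.2 -0.4] M [-0.07  0.08 -0.01] open 0.05889365772177294
top flange 295 0.08880969246096515 ((0.5337660908699036, 0.2851848006248474), 0.025148866698145866)
top bar 129 0.11238938556545919 ((0.534704327583313, 0.2851610779762268), 0.018507538363337517)
side flange 397 0.08696964121939643 ((0.536286473274231, 0.28745102882385254), 0.026454906910657883)
side bar 185 0.110348018034786 ((0.5357322692871094, 0.2866429090499878), 0.019040439277887344)
```

View pics/side5.png

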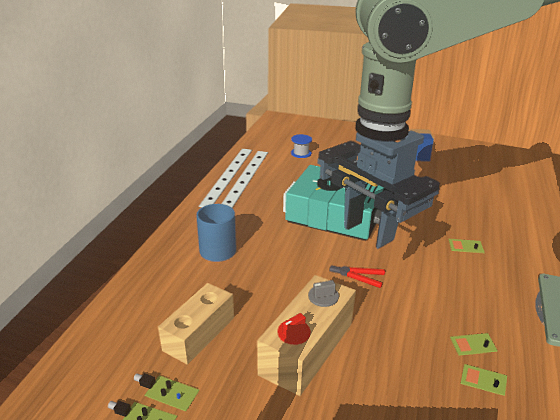

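The red carrier sits flat in the stand's empty hole at (294,330). The spare, mug and cutters are where they were, and the arm is clear. I hand it in.

```bash
python3 -c "
from cell import *
print(finish_job())"
```

```text
the job is handed in; nothing more can be done
None
```

The red fuse carrier is out of the power supply and standing upright in the stand's empty hole, released, and the job is handed in. It took about 27 s of the 51 s allowed; handing in gave no verdict.

- **Release:** I pressed the carrier down about 17 mm until it bottomed at about 10 N, then backed off 1 mm. I turned it 62° anticlockwise and drew it straight up. The highest force I read was about 10 N, against the 22 N limit. I felt no end stop to the twist.
- **Side load:** A sideways force of about 2.6 N showed up while lifting past the locked height. A 0.5 mm shift barely eased it. It was gone once the lugs were out of the holder.
- **Final check:** The carrier's axis is within 1 mm of my hole estimate in the top view. The side view puts it about 2–3 mm off, which is near the calibration error. The flange top reads 87–89 mm against the expected 87 mm, so it is down on the wood.
- **Everything else:** In the last picture the spare, mug and cutters look where they were, and the arm touches nothing.

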